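# Fit the display block's bayonet lid and hold it half-turned

## Task

Lever up the walnut block's hinged cover with the label knife's blade, without the fingers touching the cover, tip it right back onto its stop, and lay the knife gently back flat on the counter. Then push the brass bayonet lid fully home in the block's collar and turn it clockwise to the half-way stud (45 degrees), well short of the lock click, for me to slip the security pin in: finish still gripping it there, because it springs back if let go. Leave the loose thimbles where they stand.

Things in the scene. Friction and masses are not known exactly. Their poses are not given: they have to be found in the camera images.
- block: Walnut display block fixed to the counter, 115 (x) x 104 (y) x 50 mm high; sides at x -60 and +55, y +-52. Origin: on the counter under the axis of the round brass collar sunk in its top. -x is its front (robot side). The lid goes in with its lugs in the collar's notches, then turns clockwise seen from above. Two flat studs side by side 90 degrees clockwise of a notch mark the lock.
- mouth (a point): Centre of the collar's mouth, level with the block's top (z 50 mm), axes as the block's. Collar ring 6 mm thick, bore 40 mm across, two lug notches at +x and -x, 14 mm wide, reaching 33 mm from the axis. Below the ring the well is open, its floor 18 mm below the mouth.
- half_stud (a point): Top of the single flat stud (1.5 mm high) marking half-way, 38 mm from the collar's axis, 45 degrees clockwise of the -x notch. Its twin lies across the collar, 45 degrees clockwise of the +x notch.
- slot (a point): Middle of the blade slot's opening in the block's front: block x -60, y 0, z 47 mm; axes as the block's. The slot is 10 mm high (ledge at z 42, cover's underside at z 52), 104 wide, 18 deep towards +x, under the cover's overhanging front.
- cover: Walnut plate 108 x 84 x 5 mm, at first shut over the collar. Origin: mid-thickness on the hinge, at block x +48, z 54.5 mm, hinge along block y. Shut, its axes are the block's and its front edge is at its x -108. It turns upward about +y to a stop at 2.4 rad, where it lies by its weight; let go before upright, it falls shut. 80 g, light hinge: under 1 N at the edge lifts it.
- knife: Label knife lying on the counter, 155 mm long. Origin: under the middle of its wooden handle, which is 90 (x, -45 to +45) x 14 wide (y) x 20 high (z). Steel blade along +x from x 45 to 110, 14 wide, 2.5 thick, mid-height z 10 mm. About 60 g, balanced 10 to 20 mm ahead of the origin.
- knife_tip (a point): Tip of the knife's blade, at x 110, z 10 mm from the knife's origin; axes as the knife's.
- lid: Brass bayonet lid standing on the counter on its plug. Origin: centre of the plug's underside, z up. Plug 37 mm across, 15 high, slightly tapered foot; flange 60 across, z 15 to 21; grip bar above. About 120 g; same after half a turn. Fully home, the flange lies on the collar and the origin is 15 mm below mouth, with 1.5 mm play sideways and in height.
- lid_bar (a point): Centre of the lid's grip bar, 33 mm above the lid's origin. Bar 42 long along the lid's x, directly above the lugs, 12 wide (y), z 21 to 45 mm; grip it across y.
- lug (a point): Outer end of the lid's +x lug, 27 mm from the axis, z 5 mm; the other is across the axis. Lugs 10 wide (y), z 2.5 to 7.5. After some 20 degrees clockwise they are caught under the ring. A spring resists from about 8 degrees, 0.07 N m back at 45. The lock's balls are met at about 65 degrees and click near 90. Counter-clockwise is blocked.
- silver1: Loose silver-plated thimble, bystander, 21 mm across, 24 high, mouth down; origin under its centre, z up.
- silver2: Loose silver-plated thimble, bystander, 21 mm across, 24 high, mouth down; origin under its centre, z up.
- silver3: Loose silver-plated thimble, bystander, 21 mm across, 24 high, mouth down; origin under its centre, z up.
- brass_thimble: Loose brass thimble, bystander, 21 mm across, 24 high, mouth down; origin under its centre, z up.
- china_thimble: Loose cream bone-china (gold rim) thimble, bystander, 21 mm across, 24 high, mouth down; origin under its centre, z up.

How it is judged:
On the way, in this order (a step that is already met when the one before it is completed fails the run):
1. the knife is levering the cover up (more than 14 degrees open, resting on the knife) (angle between cover's own z axis and vertical above 0.25 rad and contact force between knife and cover above 0.03 N), for 0.1 s.
2. the cover lies back open (beyond 109 degrees) (angle between cover's own z axis and vertical above 1.9 rad), for 0.2 s.
3. the knife lies flat on the counter, let go (height (world z) of knife below 0.012 m and angle between knife's own z axis and vertical below 0.25 rad and contact force between the fingers and knife below 0.05 N and linear speed of knife below 0.05 m/s), for 0.2 s.
4. the lid is home in the collar, lugs down through the notches (z of lid in the frame of mouth below -0.0115 m and horizontal distance between lid and mouth below 0.004 m and angle between lid's own z axis and vertical below 0.1 rad and angle between the x axis of lid and the x axis of mouth, either way round below 0.3 rad), for 0.1 s.
At the end, for the whole second after the job is handed in: The lid is home in the collar (11.5 mm or more below the mouth, within 4 mm of its axis, upright), 35 to 55 degrees clockwise of the notches, gripped with over 4 N; the cover is open beyond 109 degrees; the knife lies flat on the counter, let go, still (all of step 3 and z of lid in the frame of mouth below -0.0115 m and horizontal distance between lid and mouth below 0.004 m and angle between lid's own z axis and vertical below 0.1 rad and angle between the x axis of lid and the x axis of mouth, either way round between 0.61 and 0.96 rad and contact force between the fingers and lid above 4 N and angle between cover's own z axis and vertical above 1.9 rad); the arm keeps its last pose, push and grip.
It fails at once if the lid was turned on to the lock (beyond 69 degrees) (z of lid in the frame of mouth below -0.0115 m and horizontal distance between lid and mouth below 0.004 m and angle between lid's own z axis and vertical below 0.1 rad and angle between the x axis of lid and the x axis of mouth, either way round above 1.2 rad).
It fails at once if the fingers pushed the cover (contact force between the fingers and cover above 0.5 N).
It fails at once if the knife was dropped (linear speed of knife above 0.6 m/s and contact force between the fingers and knife below 0.05 N).
It fails at once if a loose thimble was disturbed (moved more than 20 mm) (distance of any of silver1, silver2, silver3, brass_thimble, china_thimble from where it was at the start of the episode above 0.02 m).
It also fails if it takes over 64 s, if anything falls off the work surface, if the arm or the gripper's body presses on something with over 40 N, if the wrist force passes 120 N, or if a joint passes its speed limit or range.

## Robot

A 6-joint arm with a two-finger parallel gripper is mounted at the origin on the work surface. World frame = base frame: x ahead of the robot, y to its left, z up, the work surface at z = 0. Lengths are in m, angles in rad, forces in N, time in s.
With the tool pointing down it reaches from about 0.35 to 0.775 m from the base axis. Payload 5.5 kg.
Tool frame: the origin (TCP) lies on the centre line of the jaws, within the pads' length; the fingertips stand 22 mm ahead of it and the grasp point (between the pads) lies 3 mm ahead of it; z points along the fingers, y is the line along which they close (so a half turn about z gives the same grasp; the last joint's range is limited). The gripper opens to 85 mm and grips with 20 to 120 N. Pads are 22 mm wide; open, the fingers measure 114 mm over their backs; the gripper's body (76 mm by 85 mm) begins 54 mm behind the grasp point. The pads swing forward as they close: fully open they stand 13 mm farther back than shut.
Start: joints at [1.027, 0.313, 0.046, 1.304, 0, 1.431], TCP at [0.226, 0.529, 0.253] pointing down, gripper open.
Joint ranges: [-2.76, 2.76], [-0.86, 1.69], [-1.03, 1.26], [-2.2, 2.34], [-1.47, 1.5], [-3.14, 3.14]. Speed limits (rad/s): [2.57, 2.57, 3.14, 3.14, 3.14, 3.14].

## Interface

Orientations are given as a rotation vector (axis times angle).
In Python, from bench import bot gives the robot as it stands.
- The arm moves only by the tool arm_command, never from a script. Its argument "rows" is a list of rows, each a list of 4 numbers: the shift along the tool's x, y, z in m, then the turn about the tool's z in rad. In form: [[tx, ty, tz, twist], ...]. A call has 1 to 10 rows; each row shifts and turns the commanded pose from where the row before left it, along the tool's axes as they then stand; what a row does not reach is not made up. A row lasts 1/8 s, in which the tool goes at most 62.5 mm and 10.7 degrees, less where a joint would pass 70% of its speed; a pose out of reach is approached as far as the arm can. A call with a gripper value outside its range is refused whole. "jaw" is the opening, from 0 (shut) to 1 (fully open), set as the call begins (left out, the last holds). The fingers move at their own pace and stop on an object; "force" is the grip in N (left out, the last holds). Time passes only in rows, so rows that do not move let the fingers close. It gives the time, the measured TCP pose, the force, the opening and the grip force at its end, in the units of the state.
- bot.get_obs(): the state, without advancing time (a new reading comes with each control period).
- bot.read_camera(name): name is "side" or "top" or "wrist"; returns (picture, depth): 384x512x3 uint8, red, green, blue; 384x512 float32, m along the optical axis (not along the pixel's ray), 0 where there is no reading.
- bot.get_calibration(name): a dict with "K" (3x3 intrinsics, pixels), "extrinsics" (4x4, takes a point from camera to world coordinates). Camera axes: x right, y down, z forward; pixel columns grow to the right and rows downward; lengths in m; the calibration is good to about 2 mm. A picture is of the moment at which its call begins: read the wrist's pose just before it. get_calibration takes no time and is no camera call; for the wrist camera it gives the pose at the moment of the call.
- bot.close_job(): hands the job in; it is judged then, once.
The state is a dict: "time": time; "qpos": joint angles; "dq": joint speeds; "tau": joint torques, N m; "ee_pos": TCP position; "tool_rot": TCP orientation; "ft_force": force on the tool from outside, world axes, zero at the start; "wrist_torque": the same for the moment, N m; "finger_gap": finger opening in m; "finger_force": force on a finger pad.
Only numpy, scipy, OpenCV 4.12 (cv2) and the standard library are available. Lean on these libraries where they do the work, as an engineer would, in place of code of your own. Each camera call takes 0.05 s, during which the arm holds its last target. There are 200 camera calls.

## Working session

There is one attempt and no reset: what is moved stays moved. The work goes in short steps, Python scripts to look and compute and a tool call to move; the robot and the scene stay as the last step left them, time stands still between calls to the robot, and variables do not carry over. Pictures are saved under pics/ and viewed, at most 10 in all, crops included, and the job is handed in when it is done.

Besides the shell and the picture viewer there is one more tool, called after "Call:" as a command line: name --pt "numbers of a row" for each row, then --argument value for the rest. arm_command: Moves the arm, as the interface text tells. Its arguments: {"type":"object","properties":{"rows":{"type":"array","items":{"type":"array","items":{"type":"number"}}},"jaw":{"type":"number"},"force":{"type":"number"}},"required":["rows"]}

```bash
mkdir -p pics; ls
python3 - <<'E'
from bench import bot
import cv2,numpy as np
o=bot.get_obs();print(o)
for n in ["top","side"]:
    im,d=bot.read_camera(n);c=bot.get_calibration(n)
    np.savez(f"pics/{n}0.npz",im=im,d=d,K=c["K"],E=c["extrinsics"]);print(n,c)
    cv2.imwrite(f"pics/{n}0.png",im[:,:,::-1])
a=cv2.imread("pics/top0.png");b=cv2.imread("pics/side0.png")
E
```

```text
pics
{'time': 0.0, 'qpos': array([ 1.02737842e+00,  3.14011527e-01,  4.49900041e-02,  1.30360214e+00,
       -1.57059948e-05,  1.43120717e+00]), 'dq': array([-0.0003605 ,  0.00043319,  0.00074554,  0.00057697,  0.00010513,
        0.00015745]), 'tau': array([ 1.59401818e-03, -4.80626750e+01,  2.98532724e+01,  1.91081723e-02,
       -1.79333369e-04, -2.24368236e-06]), 'ee_pos': array([0.22570478, 0.52834183, 0.25240701]), 'tool_rot': array([-6.29911243e-01, -3.07718329e+00,  2.71236291e-03]), 'ft_force': array([ 0.38848537, -0.30625731,  0.70824709]), 'wrist_torque': array([ 0.05284012, -0.0226967 ,  0.01000486]), 'finger_force': 0.0, 'finger_gap': 0.08518072533457562}
top {'K': array([[485.80425521,   0.        , 260.05351189],
       [  0.        , 485.80425521, 182.67153338],
       [  0.        ,   0.        ,   1.        ]]), 'extrinsics': array([[ 1.04457104e-03, -9.88235593e-01,  1.52935678e-01,
         3.18644852e-01],
       [-9.99998603e-01, -8.32726149e-04,  1.44923645e-03,
         3.19746419e-03],
       [-1.30483350e-03, -1.52936979e-01, -9.88235082e-01,
         1.51836022e+00],
       [ 0.00000000e+00,  0.00000000e+00,  0.00000000e+00,
         1.00000000e+00]])}
side {'K': array([[484.08155721,   0.        , 252.40221886],
       [  0.        , 484.08155721, 186.01123233],
       [  0.        ,   0.        ,   1.        ]]), 'extrinsics': array([[ 0.83451698, -0.26556815,  0.48275766, -0.1039728 ],
       [-0.55089532, -0.41772648,  0.72250878, -1.0184116 ],
       [ 0.00978534, -0.86889479, -0.49490009,  0.74832103],
       [ 0.        ,  0.        ,  0.        ,  1.        ]])}
```

View pics/top0.png

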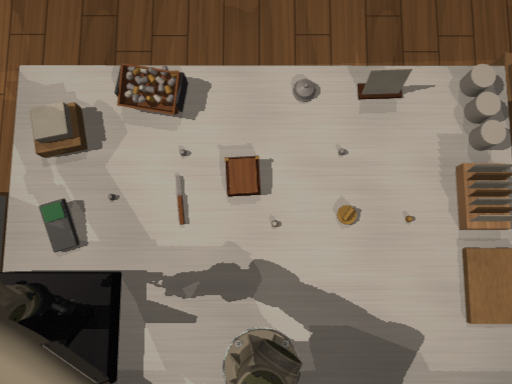

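View pics/side0.png

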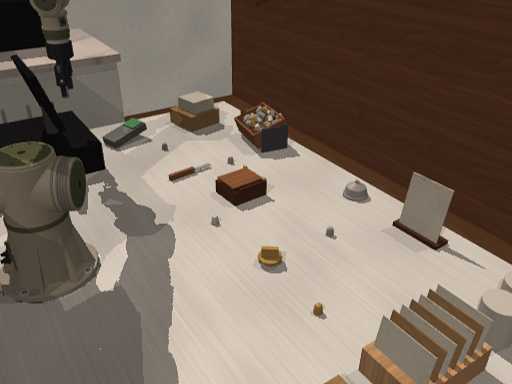

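The top view shows the block at about (242,175), the knife at x≈181 with its tip up at row 178 and its handle centred near (181,208), and the lid at (347,215). The thimbles are at (183,152), (112,197), (275,223), (342,152) and (409,218). The side view agrees with this.

```bash
cat > h.py <<'E'
import numpy as np,cv2
from bench import bot
from scipy.spatial.transform import Rotation as R
def grab(n):
    c=bot.get_calibration(n); im,d=bot.read_camera(n); return im,d,c["K"],c["extrinsics"]
def load(f): z=np.load(f); return z["im"],z["d"],z["K"],z["E"]
def cloud(d,K,E):
    v,u=np.indices(d.shape); P=np.stack([(u-K[0,2])/K[0,0]*d,(v-K[1,2])/K[1,1]*d,d],-1)
    return P@E[:3,:3].T+E[:3,3]
def ray(uv,z,K,E):
    uv=np.atleast_2d(np.asarray(uv,float)); D=np.c_[(uv-K[:2,2])/K[0,0],np.ones(len(uv))]@E[:3,:3].T
    return E[:3,3]+D*((z-E[2,3])/D[:,2])[:,None]
def blobs(m,amin):
    n,l,s,c=cv2.connectedComponentsWithStats(m.astype(np.uint8)); return [(l==i,s[i],c[i]) for i in range(1,n) if s[i,4]>=amin]
def rect(m):
    pts=np.argwhere(m)[:,::-1].astype(np.float32); return cv2.minAreaRect(pts)
E
python3 - <<'E'
from h import *
im,d,K,E=load("pics/top0.npz"); P=cloud(d,K,E)
win=np.zeros(d.shape,bool); win[130:240,95:430]=1
hsv=cv2.cvtColor(im,cv2.COLOR_RGB2HSV)
for m,s,c in blobs(win&(P[...,2]>0.006),4):
    p=P[m]; print(s[:4],np.round(c,1),"z",p[:,2].max().round(3),"xyz med",np.median(p,0).round(3),"lo",p.min(0).round(3),"hi",p.max(0).round(3))
wood=win&(hsv[...,1]>110)
for m,s,c in blobs(wood,20):
    r=rect(m); z={True:.02,False:.0}[c[0]<200]
    if 225<c[0]<260: z=.057
    print(np.round(c,1),s[4],r,"corners",ray(cv2.boxPoints(r),z,K,E).round(3).tolist())
print(P[150:160,181],)
E
```

```text
[367 134   2   2] [367.5 134.5] z 1.518 xyz med [ 0.708 -0.336  0.008] lo [ 0.319 -0.339  0.007] hi [0.71  0.003 1.518]
[180 149   7   7] [182.8 152.1] z 0.026 xyz med [0.648 0.249 0.019] lo [0.641 0.241 0.007] hi [0.658 0.26  0.026]
[339 148   6   7] [341.7 151.2] z 0.027 xyz med [ 0.651 -0.252  0.019] lo [ 0.643 -0.26   0.006] hi [ 0.662 -0.245  0.027]
[225 156  37  41] [242.9 175.4] z 1.518 xyz med [0.567 0.057 0.055] lo [0.319 0.002 0.006] hi [0.631 0.113 1.518]
[403 168   3   3] [404.  169.2] z 0.01 xyz med [ 0.595 -0.449  0.009] lo [ 0.593 -0.452  0.006] hi [ 0.6   -0.445  0.01 ]
[176 175   9  49] [180.  199.8] z 0.028 xyz med [0.493 0.254 0.016] lo [0.425 0.24  0.006] hi [0.577 0.27  0.028]
[330 184   3   3] [331.  185.2] z 1.518 xyz med [ 0.544 -0.216  0.009] lo [ 0.319 -0.218  0.007] hi [0.548 0.003 1.518]
[108 193   8   7] [111.2 196.3] z 0.027 xyz med [0.508 0.468 0.019] lo [0.499 0.46  0.006] hi [0.519 0.479 0.027]
[337 205  20  19] [346.8 214.1] z 1.518 xyz med [ 0.452 -0.261  0.021] lo [ 0.319 -0.292  0.006] hi [0.481 0.003 1.518]
[406 216   7   6] [409.2 218.3] z 0.03 
[... 920 characters left out ...]
06), (18.335756301879883, 18.335756301879883), 63.43495178222656) corners [[0.466, -0.227, 0.0], [0.492, -0.279, 0.0], [0.44, -0.303, 0.0], [0.415, -0.251, 0.0]]
[408.7 218.7] 32 ((409.0, 218.5), (5.0, 6.0), 90.0) corners [[0.449, -0.451, 0.0], [0.449, -0.47, 0.0], [0.433, -0.469, 0.0], [0.433, -0.451, 0.0]]
[[ 0.65480085  0.25502598  0.01912741]
 [ 0.64993844  0.25370524  0.02649454]
 [ 0.64772248  0.25437962  0.02198126]
 [ 0.64727834  0.25643221  0.00925208]
 [ 0.64392897  0.25626414  0.00975281]
 [ 0.64179388  0.25704673  0.00458513]
 [ 0.63934359  0.2575947   0.00081394]
 [ 0.63686494  0.25813087 -0.00288904]
 [ 0.63430423  0.25861143 -0.00626222]
 [ 0.62922425  0.25704269  0.00259948]]
```

```bash
cat >> h.py <<'E'
def pose():
    o=bot.get_obs(); return o["ee_pos"],R.from_rotvec(o["tool_rot"]).as_matrix(),o
def plan(x,y,z,yaw):
    """shift in present tool axes to world xyz; twist so tool x (mod pi) points at world yaw"""
    p,T,o=pose(); a=np.arctan2(T[1,0],T[0,0]); tw=-((yaw-a+np.pi/2)%np.pi-np.pi/2)
    print("t%.2f"%o["time"],"ee",p.round(4),"tool-x yaw",a.round(4),"shift",(T.T@(np.array([x,y,z])-p)).round(4),"twist",tw.round(4),"q6",o["qpos"][5].round(3))
E
python3 - <<'E'
from h import *
plan(.44,.25,.25,0.1)
p,T,o=pose();c=bot.get_calibration("wrist");print(c["K"]);print((T.T@(c["extrinsics"][:3,3]-p)).round(3));print((T.T@c["extrinsics"][:3,:3]).round(3)); print(T.round(3))
E
```

```text
t0.10 ee [0.2257 0.5284 0.2525] tool-x yaw 2.7378 shift [-0.3064 -0.1718  0.0027] twist -0.5038 q6 1.431
[[278.02689437   0.         250.58210778]
 [  0.         278.02689437 188.03261293]
 [  0.           0.           1.        ]]
[ 0.084 -0.    -0.12 ]
[[-0.    -0.946 -0.323]
 [ 1.    -0.     0.   ]
 [-0.    -0.323  0.946]]
[[-0.92   0.393 -0.001]
 [ 0.393  0.92  -0.001]
 [ 0.    -0.002 -1.   ]]
```

Call:
arm_command --pt "-0.044 -0.0246 0 0" --pt "-0.044 -0.0246 0 0" --pt "-0.044 -0.0246 0 0" --pt "-0.044 -0.0246 0 0" --pt "-0.044 -0.0246 0 0" --pt "-0.044 -0.0246 0 0" --pt "-0.044 -0.0246 0 0" --pt "0 0 0 -0.168" --pt "0 0 0 -0.168" --pt "0 0 0 -0.168"

```text
time: 1.35
ee_pos: [0.4414, 0.249, 0.2528]
tool_rot: [0.165, -3.136, 0.0]
ft_force: [0.0, 0.9, 0.2]
finger_gap: 0.0854
finger_force: 0.0
```

Run:
```python
from h import *
plan(.47,.25,.25,0.1)
im,d,K,E=grab("wrist"); np.savez("pics/w1.npz",im=im,d=d,K=K,E=E); cv2.imwrite("pics/w1.png",im[:,:,::-1])
hsv=cv2.cvtColor(im,cv2.COLOR_RGB2HSV)
for m,s,c in blobs(hsv[...,1]>110,150):
    r=rect(m); b=cv2.boxPoints(r); p=P=ray(b,.02,K,E); print(s,"corners",p.round(4).tolist())
```

```text
t1.35 ee [0.4414 0.249  0.2528] tool-x yaw -3.0366 shift [-0.0285 -0.002   0.0028] twist 0.005 q6 0.25
[ 423    0   89   45 1406] corners [[0.2774, 0.4255, 0.02], [0.2385, 0.418, 0.02], [0.2363, 0.5179, 0.02], [0.2754, 0.5298, 0.02]]
[246 147  11  66 614] corners [[0.4236, 0.2406, 0.02], [0.4218, 0.253, 0.02], [0.5113, 0.2659, 0.02], [0.5132, 0.2525, 0.02]]
[  56  203   95   83 5779] corners [[0.5269, -0.009, 0.02], [0.5135, 0.1186, 0.02], [0.6485, 0.117, 0.02], [0.6634, -0.025, 0.02]]
[ 460  302   52   45 1483] corners [[0.6357, 0.5987, 0.02], [0.6212, 0.6751, 0.02], [0.7052, 0.7153, 0.02], [0.7212, 0.6341, 0.02]]
```

View pics/w1.png

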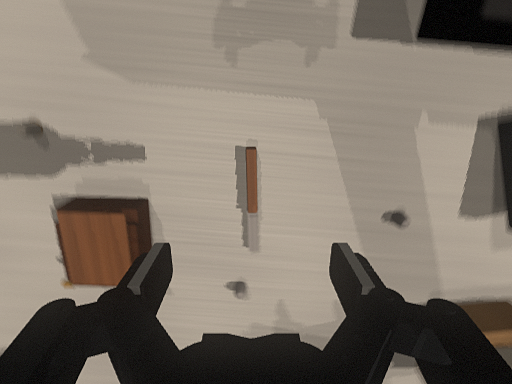

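The wrist view shows the handle at (251,180) and the blade running down to (252,248). The handle centre works out to (0.4675, 0.253) at yaw 0.138.

Run:
```python
from h import *
plan(.4794,.2546,.026,0.1375)
```

```text
t1.40 ee [0.4413 0.2491 0.2528] tool-x yaw -3.0315 shift [-0.0387  0.0013  0.2268] twist -0.0274 q6 0.245
```

Call:
arm_command --pt "-0.0387 0.0013 0.03 0" --pt "0 0 0.05 -0.0274" --pt "0 0 0.05 0" --pt "0 0 0.05 0" --pt "0 0 0.03 0" --pt "0 0 0.0168 0" --pt "0 0 0 0" --jaw 0.5

```text
time: 2.28
ee_pos: [0.4783, 0.2541, 0.0248]
tool_rot: [0.197, -3.132, 0.002]
ft_force: [0.2, 0.8, 0.4]
finger_gap: 0.0431
finger_force: 0.0
```

Call:
arm_command --pt "0 0 0 0" --pt "0 0 0 0" --pt "0 0 0 0" --pt "0 0 0 0" --pt "0 0 0 0" --pt "0 0 0 0" --jaw 0 --force 60

```text
time: 3.02
ee_pos: [0.4808, 0.255, 0.0278]
tool_rot: [-0.2, 3.133, 0.001]
ft_force: [-0.5, 0.3, 6.5]
finger_gap: 0.0123
finger_force: 60.6
```

Call:
arm_command --pt "0 0 -0.02 0" --pt "0 0 -0.04 0" --pt "0 0 -0.05 0" --pt "0 0 -0.05 0" --pt "0.01 -0.03 -0.04 0.03" --pt "0.01 -0.04 0 0.03" --pt "0 0 0 0.0" --pt "0 0 0 0"

```text
time: 4.03
ee_pos: [0.4677, 0.1828, 0.2264]
tool_rot: [-0.105, 3.14, 0.001]
ft_force: [0.1, -1.0, -0.9]
finger_gap: 0.0123
finger_force: 59.8
```

Run:
```python
from h import *
plan(.40,.058,.15,0.06)
im,d,K,E=grab("wrist"); np.savez("pics/w2.npz",im=im,d=d,K=K,E=E); cv2.imwrite("pics/w2.png",im[:,:,::-1])
hsv=cv2.cvtColor(im,cv2.COLOR_RGB2HSV)
for m,s,c in blobs(hsv[...,1]>110,150):
    r=rect(m); b=cv2.boxPoints(r); print(s,b.round(0).tolist(),ray(b,.057,K,E).round(4).tolist())
```

```text
t4.03 ee [0.4677 0.1828 0.2264] tool-x yaw -3.0744 shift [ 0.0759 -0.12    0.0764] twist 0.0071 q6 0.145
[ 237  150   29  158 3829] [[237.0, 150.0], [265.0, 150.0], [265.0, 307.0], [237.0, 307.0]] [[0.4416, 0.1669, 0.057], [0.4396, 0.1962, 0.057], [0.6429, 0.2133, 0.057], [0.6453, 0.1773, 0.057]]
[  96  201  100   89 7035] [[95.0, 204.0], [191.0, 198.0], [197.0, 285.0], [101.0, 292.0]] [[0.5136, 0.011, 0.057], [0.4987, 0.1189, 0.057], [0.6154, 0.1259, 0.057], [0.6331, 0.0049, 0.057]]
[ 474  302   38   82 2122] [[474.0, 302.0], [511.0, 302.0], [511.0, 383.0], [474.0, 383.0]] [[0.6174, 0.4793, 0.057], [0.6143, 0.5266, 0.057], [0.755, 0.5797, 0.057], [0.7585, 0.5263, 0.057]]
```

View pics/w2.png

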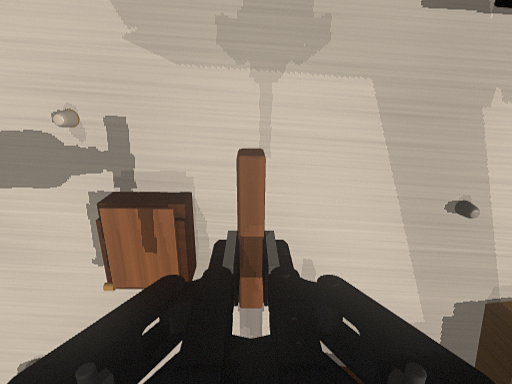

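Run:
```python
from h import *
im=cv2.imread("pics/w2.png")[180:300,80:210]; im=cv2.convertScaleAbs(im,alpha=1.6,beta=10)
cv2.imwrite("pics/w2c.png",cv2.resize(im,None,fx=5,fy=5,interpolation=cv2.INTER_CUBIC)[:600])
```

```text
(no output)
```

View pics/w2c.png

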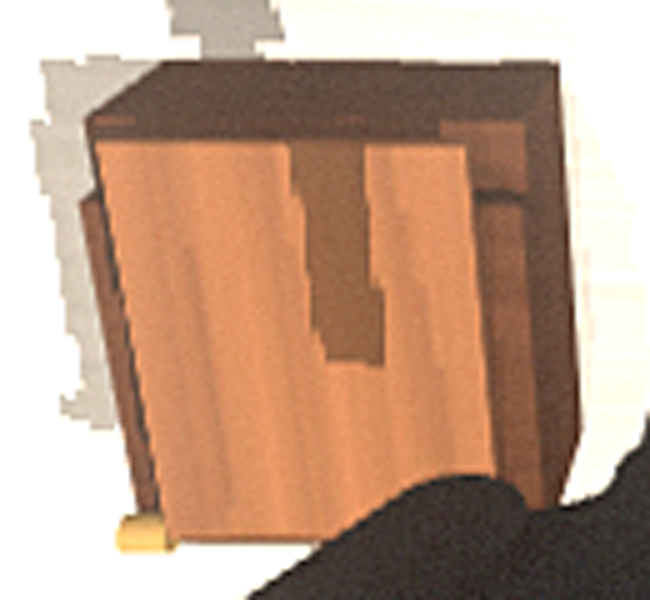

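The enlarged crop gives the cover's front corners at pixels (98.6,208.2) and (173.2,209.2), its rear left at (113.2,288), and the block's front foot corners at (113,192.4) and (191.6,192.4).

Run:
```python
from h import *
_,_,K,E=load("pics/w2.npz")
c=ray([[98.6,208.2],[173.2,209.2],[113.2,288],[178.6,274]],.057,K,E)[:,:2]; f=ray([[113,192.4],[191.6,192.4]],0,K,E)[:,:2]; l=ray([[97.6,204],[185,204.4]],.042,K,E)[:,:2]
for n,q in (("cover",c),("foot",f),("ledge",l)): print(n,q.round(4).tolist())
fr=c[1]-c[0]; print("width",np.linalg.norm(fr),"yaw",np.arctan2(-fr[0],fr[1]),"len",np.linalg.norm(c[2]-c[0]), "yaw side",np.arctan2(*(c[2]-c[0])[::-1]),np.arctan2(*(c[3]-c[1])[::-1]))
fr=f[1]-f[0]; print("foot w",np.linalg.norm(fr),np.arctan2(-fr[0],fr[1])); fr=l[1]-l[0]; print("ledge w",np.linalg.norm(fr),np.arctan2(-fr[0],fr[1]))
yaw=.06
u=np.array([np.cos(yaw),np.sin(yaw)])
for q in((c[0]+c[1])/2,f.mean(0),l.mean(0)): print("origin",q+.06*u)
p=pose()[0]; _,T,_=pose()
# knife: edges of handle end and blade tip in hand
```

```text
cover [[0.5181, 0.0147], [0.5137, 0.0985], [0.6261, 0.0211], [0.5999, 0.1032]]
foot [[0.5203, 0.0042], [0.5134, 0.1079]]
ledge [[0.5197, 0.0057], [0.5133, 0.1085]]
width 0.08389031713246495 yaw 0.05191521963046427 len 0.10825841924151701 yaw side 0.059097621577039086 0.05375887258850044
foot w 0.10388706324766474 0.06654463124311732
ledge w 0.10292966685170328 0.06156046127240329
origin [0.57577382 0.06023202]
origin [0.5767661  0.05963198]
origin [0.57639123 0.0607012 ]
```

Run:
```python
from h import *
plan(.3946,.0495,.0648,0.059)
```

```text
t4.08 ee [0.4677 0.1831 0.2262] tool-x yaw -3.0737 shift [ 0.0819 -0.1284  0.1614] twist 0.0089 q6 0.145
```

Call:
arm_command --pt "0.02 -0.0321 0 0" --pt "0.02 -0.0321 0 0" --pt "0.02 -0.0321 0 0" --pt "0.0219 -0.0321 0 0" --pt "0 0 0.05 0.0089" --pt "0 0 0.05 0" --pt "0 0 0.04 0" --pt "0 0 0.0214 0" --pt "0 0 0 0"

```text
time: 5.2
ee_pos: [0.3931, 0.0499, 0.0634]
tool_rot: [0.094, -3.136, -0.001]
ft_force: [-0.0, -0.1, -0.3]
finger_gap: 0.0126
finger_force: 59.8
```

Run:
```python
from h import *
plan(.3946,.0495,.0648,0.059)
im,d,K,E=grab("side"); np.savez("pics/s3.npz",im=im,d=d,K=K,E=E)
iw,dw,Kw,Ew=grab("wrist"); np.savez("pics/w3.npz",im=iw,d=dw,K=Kw,E=Ew)
a=cv2.resize(im[130:230,150:290],None,fx=5,fy=5,interpolation=cv2.INTER_CUBIC)
cv2.imwrite("pics/s3.png",cv2.convertScaleAbs(a,alpha=1.5)[:,:,::-1])
```

```text
t5.20 ee [0.3931 0.0499 0.0634] tool-x yaw -3.0816 shift [-0.0015 -0.0005 -0.0014] twist 0.001 q6 -0.137
```

View pics/s3.png

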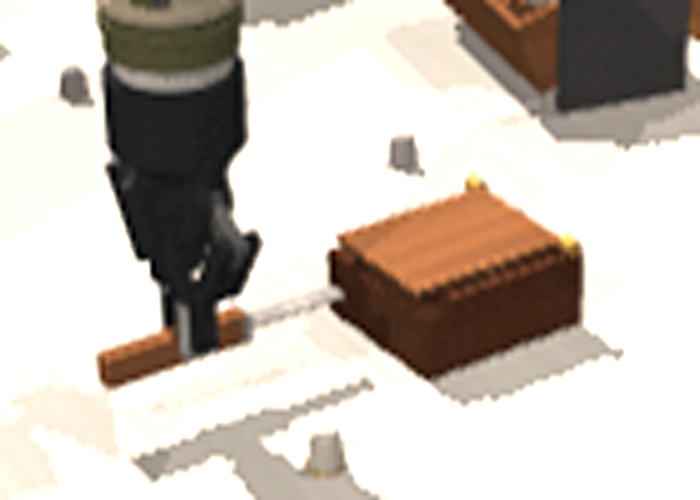

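The crop shows the blade level, with its tip at full-image pixel (218.2,188.8) and its root at (198.6,193.6), pointing at the slot.

Run:
```python
from h import *
_,_,K,E=load("pics/s3.npz")
p,T,o=pose(); n=T[:,1]; 
def hit(uv):
    D=E[:3,:3]@np.r_[(np.array(uv)-K[:2,2])/K[0,0],1]; q=E[:3,3]+D*(n@(p-E[:3,3]))/(n@D); return q.round(4),(T.T@(q-p)).round(4)
for uv in ([218.2,188.8],[198.6,193.6]): print(hit(uv))
# check calibration with cover front-right (-y) top corner: crop (417,297)
D=lambda X:(lambda c:(K@c)[:2]/c[2])(E[:3,:3].T@(np.array(X)-E[:3,3]))
print("pred cover corner",D([.5181,.0147,.057]),"seen",150+417/5,130+297/5)
print("pred tip",D(p+T@[-.097,0,.0178]))
```

```text
(array([0.4934, 0.0554, 0.0401]), array([-0.0985,  0.    ,  0.0253]))
(array([0.4272, 0.0515, 0.0468]), array([-0.0322,  0.    ,  0.0186]))
pred cover corner [232.61522005 187.37906597] seen 233.4 189.4
pred tip [217.69538024 186.73133849]
```

Run:
```python
from h import *
im,d,K,E=load("pics/s3.npz"); p,T,o=pose()
D=lambda X:((lambda c:(K@c)[:2]/c[2])(E[:3,:3].T@(np.array(X)-E[:3,3]))).round(2)
for x in (.058,-.032,-.097):
  print(x,[D(p+T@[x,0,z]).tolist() for z in (.0078,.0178,.0278)])
hsv=cv2.cvtColor(im,cv2.COLOR_RGB2HSV)
for c in list(range(200,219,3)):
    print(c,im[182:200,c].astype(int).mean(-1).round(0).astype(int).tolist())
for c in range(170,199,4): 
    r=np.where(hsv[185:212,c,1]>110)[0]+185; print(c,r.min() if len(r) else 0,r.max() if len(r) else 0)
```

```text
0.058 [[170.12, 200.03], [170.39, 203.14], [170.66, 206.23]]
-0.032 [[198.38, 190.34], [198.54, 193.38], [198.7, 196.4]]
-0.097 [[217.61, 183.74], [217.7, 186.73], [217.78, 189.7]]
200 [54, 98, 177, 215, 211, 208, 195, 182, 181, 176, 150, 115, 97, 98, 116, 118, 153, 182]
203 [208, 194, 179, 180, 181, 180, 180, 181, 178, 156, 138, 122, 112, 155, 181, 180, 181, 180]
206 [192, 183, 184, 183, 180, 180, 182, 177, 155, 149, 132, 112, 158, 181, 176, 175, 188, 189]
209 [178, 179, 180, 184, 184, 184, 176, 161, 157, 135, 118, 157, 182, 191, 190, 178, 177, 175]
212 [189, 178, 179, 179, 179, 174, 152, 147, 131, 109, 144, 162, 162, 161, 161, 160, 168, 178]
215 [118, 139, 138, 137, 145, 147, 142, 123, 116, 150, 166, 164, 160, 159, 162, 162, 162, 161]
218 [32, 25, 25, 23, 21, 27, 75, 78, 32, 21, 17, 31, 123, 166, 160, 157, 159, 161]
170 201 205
174 199 206
178 198 204
182 196 203
186 0 0
190 0 0
194 193 199
198 193 197
```

Run:
```python
from h import *
im,d,K,E=load("pics/s3.npz"); p,T,o=pose()
D=lambda X:((lambda c:(K@c)[:2]/c[2])(E[:3,:3].T@(np.array(X)-E[:3,3]))).round(2)
B=np.array([.5763,.0602,0]); Rb=R.from_rotvec([0,0,.059]).as_matrix(); b=lambda *x:B+Rb@np.array(x)
for n,x,s in (("cov FL",(-.06,.042,.057),(218,178)),("cov FR",(-.06,-.042,.057),(233.4,189.4)),("foot FR",(-.06,-.052,0),(236.6,205.4)),("cov BR",(.048,-.042,.057),(264.8,178)),("foot BR",(.055,-.052,0),(266.4,195))): print(n,D(b(*x)),s)
# cover front-edge: sat/brightness columns
g=im.astype(int).mean(-1)
for c in (221,224,227,230,233): print(c,g[172:208,c].round(0).astype(int).tolist())
```

```text
cov FL [216.8  175.97] (218, 178)
cov FR [232.84 187.3 ] (233.4, 189.4)
foot FR [235.   205.66] (236.6, 205.4)
cov BR [262.55 176.77] (264.8, 178)
foot BR [266.01 193.88] (266.4, 195)
221 [199, 200, 199, 153, 78, 84, 85, 75, 53, 32, 21, 23, 24, 27, 24, 24, 22, 23, 23, 21, 23, 22, 16, 63, 133, 165, 162, 157, 156, 171, 183, 183, 183, 192, 166, 116]
224 [201, 202, 157, 78, 83, 82, 82, 89, 97, 93, 68, 36, 30, 30, 31, 33, 32, 31, 30, 31, 28, 25, 24, 23, 22, 23, 119, 163, 173, 181, 178, 178, 182, 186, 154, 114]
227 [189, 140, 79, 82, 81, 87, 93, 96, 96, 93, 92, 93, 71, 39, 30, 30, 31, 31, 32, 31, 31, 29, 26, 24, 25, 24, 25, 23, 103, 168, 185, 181, 179, 178, 179, 191]
230 [141, 78, 85, 91, 93, 93, 95, 98, 94, 92, 94, 98, 97, 96, 83, 48, 28, 29, 33, 34, 30, 32, 31, 31, 32, 31, 33, 32, 29, 22, 103, 167, 186, 183, 180, 189]
233 [84, 92, 92, 93, 93, 97, 96, 93, 92, 96, 98, 96, 91, 92, 96, 95, 75, 44, 31, 31, 35, 35, 31, 30, 30, 32, 33, 32, 31, 31, 29, 25, 42, 140, 188, 194]
```

Call:
arm_command --pt "0 0 -0.003 0" --pt "-0.01 0 0 0" --pt "-0.01 0 0 0" --pt "-0.006 0 0 0" --pt "-0.006 0 0 0" --pt "-0.006 0 0 0" --pt "0 0 0 0"

```text
time: 6.18
ee_pos: [0.4332, 0.0514, 0.0681]
tool_rot: [-0.092, 3.14, 0.0]
ft_force: [-0.4, 0.4, -0.2]
finger_gap: 0.0123
finger_force: 59.8
```

Run:
```python
from h import *
plan(.3946,.0495,.0648,0.059); print(pose()[2]["ft_force"],pose()[2]["wrist_torque"])
im,d,K,E=grab("side")
a=cv2.resize(im[130:230,150:290],None,fx=5,fy=5,interpolation=cv2.INTER_CUBIC)
cv2.imwrite("pics/s4.png",cv2.convertScaleAbs(a,alpha=1.5)[:,:,::-1])
```

```text
t6.17 ee [0.4332 0.0514 0.0681] tool-x yaw -3.0829 shift [0.0387 0.0004 0.0033] twist -0.0003 q6 -0.125
[-0.39652586  0.44717926 -0.16322252] [0.01392367 0.00238989 0.03265026]
```

View pics/s4.png

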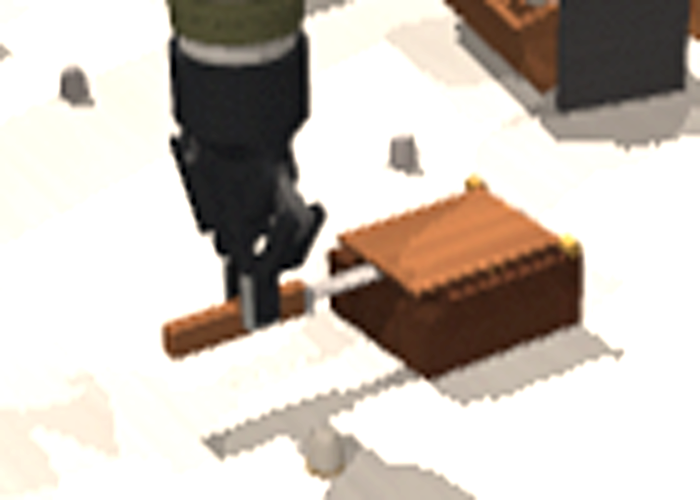

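The blade is in the slot under the cover's front edge (crop (380,272)), with no contact force. Now the lift.

Call:
arm_command --pt "-0.0005 0 -0.0065 0" --pt "-0.0005 0 -0.0075 0" --pt "-0.001 0 -0.0075 0" --pt "-0.001 0 -0.0075 0" --pt "-0.002 0 -0.007 0" --pt "-0.003 0 -0.006 0" --pt "-0.004 0 -0.006 0" --pt "0 0 0 0"

```text
time: 7.22
ee_pos: [0.4455, 0.052, 0.1166]
tool_rot: [-0.092, 3.139, -0.0]
ft_force: [-0.7, -0.7, -0.6]
finger_gap: 0.0124
finger_force: 59.8
```

Run:
```python
from h import *
p,T,o=pose(); print(p,o["ft_force"],o["wrist_torque"])
im,d,K,E=grab("side")
a=cv2.resize(im[130:230,150:290],None,fx=5,fy=5,interpolation=cv2.INTER_CUBIC)
cv2.imwrite("pics/s5.png",cv2.convertScaleAbs(a,alpha=1.5)[:,:,::-1])
```

```text
[0.44548443 0.0520401  0.1166307 ] [-0.71153098 -0.72869706 -0.59497529] [-0.01573402 -0.00548535  0.00927837]
```

View pics/s5.png

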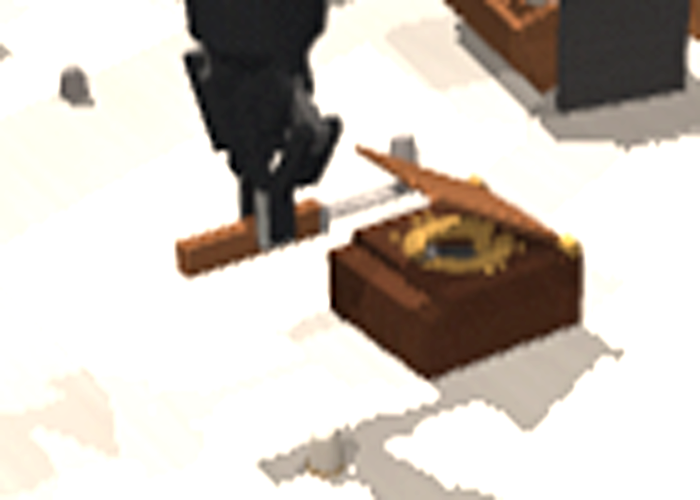

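The cover is levered to about 27°, resting on the blade tip at crop (420,190), and the collar is visible below. Continuing along the arc.

Call:
arm_command --pt "-0.005 0 -0.008 0" --pt "-0.005 0 -0.008 0" --pt "-0.0075 0 -0.0072 0" --pt "-0.008 0 -0.0066 0" --pt "-0.009 0 -0.006 0" --pt "-0.0105 0 -0.0045 0" --pt "-0.011 0 -0.0035 0" --pt "-0.0115 0 -0.0015 0" --pt "-0.0115 0 -0.0005 0"

```text
time: 8.4
ee_pos: [0.5244, 0.0567, 0.1619]
tool_rot: [-0.092, 3.14, 0.0]
ft_force: [0.4, 0.2, -0.8]
finger_gap: 0.0127
finger_force: 59.8
```

Call:
arm_command --pt "-0.011 0 0.0015 0" --pt "-0.011 0 0.0025 0" --pt "-0.011 0 0.004 0" --pt "0 0 0 0" --pt "0 0 0 0" --pt "0.03 0 0 0" --pt "0.04 0 -0.02 0" --pt "0.04 0 -0.03 0"

```text
time: 9.4
ee_pos: [0.4443, 0.0522, 0.2036]
tool_rot: [0.092, -3.138, -0.0]
ft_force: [0.6, -0.8, 0.3]
finger_gap: 0.0126
finger_force: 59.8
```

Run:
```python
from h import *
plan(.4,.2,.2,.059)
im,d,K,E=grab("side")
a=cv2.resize(im[100:230,150:310],None,fx=4,fy=4,interpolation=cv2.INTER_CUBIC)
cv2.imwrite("pics/s6.png",cv2.convertScaleAbs(a,alpha=1.5)[:,:,::-1])
```

```text
t9.40 ee [0.4443 0.0522 0.2036] tool-x yaw -3.0829 shift [0.0355 0.1502 0.0038] twist -0.0003 q6 -0.122
```

View pics/s6.png

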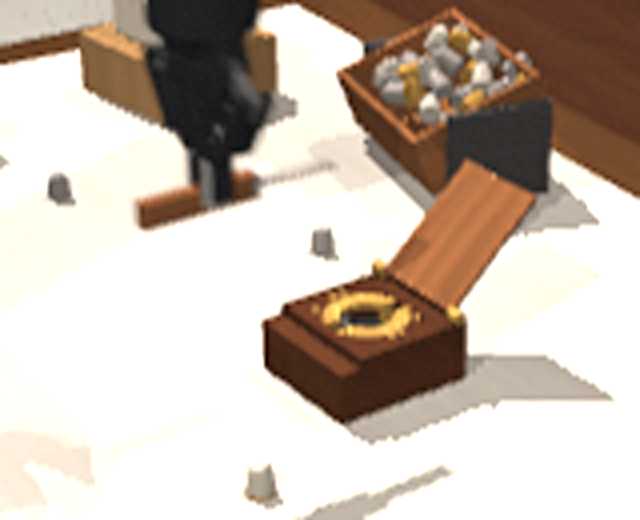

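The cover lies back on its stop. Next I'll lay the knife down to the left of the block.

Call:
arm_command --pt "-0.0156 0.04 0 0" --pt "0 0.045 0 0" --pt "0 0.045 0 0" --pt "0 0.0372 0.03 0" --pt "0 0 0.05 0" --pt "0 0 0.05 0" --pt "0 0 0.03 0" --pt "0 0 0.009 0" --pt "0 0 0 0"

```text
time: 10.58
ee_pos: [0.4525, 0.22, 0.0352]
tool_rot: [0.092, -3.14, -0.0]
ft_force: [0.5, -0.4, 0.0]
finger_gap: 0.0124
finger_force: 59.8
```

Call:
arm_command --pt "0 0 0.003 0" --pt "0 0 0.002 0" --pt "0 0 0.001 0" --pt "0 0 0 0"

```text
time: 11.08
ee_pos: [0.4525, 0.22, 0.0291]
tool_rot: [-0.092, 3.14, 0.0]
ft_force: [0.7, -0.9, -1.2]
finger_gap: 0.0127
finger_force: 59.8
```

Call:
arm_command --pt "0 0 0.0008 0" --pt "0 0 0.0008 0" --pt "0 0 0 0"

```text
time: 11.45
ee_pos: [0.4525, 0.22, 0.0278]
tool_rot: [-0.092, 3.14, 0.0]
ft_force: [-1.9, -0.4, 5.3]
finger_gap: 0.0119
finger_force: 60.6
```

Call:
arm_command --pt "0 0 -0.0005 0" --pt "0 0 0 0" --pt "0 0 0 0" --pt "0 0 0 0" --pt "0 0 0 0" --jaw 0.6 --force 60

```text
time: 12.08
ee_pos: [0.4524, 0.22, 0.0278]
tool_rot: [0.092, -3.14, -0.0]
ft_force: [0.2, -0.6, -0.4]
finger_gap: 0.0513
finger_force: 0.0
```

Call:
arm_command --pt "0 0 -0.03 0" --pt "0 0 -0.05 0" --pt "0 0 -0.05 0" --pt "0 0 -0.05 0" --pt "0 0 -0.05 0" --pt "0 0 0 0" --pt "0 0 0 0"

```text
time: 12.95
ee_pos: [0.4522, 0.2199, 0.2574]
tool_rot: [0.092, -3.14, -0.0]
ft_force: [-0.7, -0.1, -0.2]
finger_gap: 0.0517
finger_force: 0.0
```

Run:
```python
from h import *
plan(.43,-.255,.25,.059)
im,d,K,E=grab("wrist"); hsv=cv2.cvtColor(im,cv2.COLOR_RGB2HSV)
for m,s,c in blobs(hsv[...,1]>110,300):
    r=rect(m); b=cv2.boxPoints(r); print(s,ray(b,.02,K,E).round(4).tolist())
```

```text
t12.95 ee [0.4522 0.2199 0.2574] tool-x yaw -3.0829 shift [ 0.05   -0.4728  0.0074] twist -0.0003 q6 0.234
[441   0  42  27 313] [[0.2643, 0.4167, 0.02], [0.2481, 0.438, 0.02], [0.2757, 0.4707, 0.02], [0.293, 0.4493, 0.02]]
[246 116  10  68 676] [[0.396, 0.211, 0.02], [0.3953, 0.2222, 0.02], [0.4829, 0.2278, 0.02], [0.4836, 0.2157, 0.02]]
[  82  204   94   90 5563] [[0.5283, -0.0125, 0.02], [0.5042, 0.1113, 0.02], [0.6493, 0.1236, 0.02], [0.6788, -0.0157, 0.02]]
[ 444  289   68   74 2999] [[0.6381, 0.5312, 0.02], [0.6321, 0.635, 0.02], [0.7812, 0.6898, 0.02], [0.7879, 0.5742, 0.02]]
[117 332  37  40 800] [[0.8418, 0.0086, 0.02], [0.7452, 0.0266, 0.02], [0.7504, 0.0767, 0.02], [0.848, 0.062, 0.02]]
[345 360  37  24 527] [[0.8424, 0.4058, 0.02], [0.7932, 0.4027, 0.02], [0.802, 0.4716, 0.02], [0.852, 0.477, 0.02]]
```

The knife lies flat where I let it go. On to the lid.

Call:
arm_command --pt "0.025 -0.05 0 0" --pt "0.025 -0.05 0 0" --pt "0.01 -0.05 0 0" --pt "0 -0.05 0 0" --pt "0 -0.05 0 0" --pt "0 -0.05 0 0" --pt "0 -0.06 0 0" --pt "0 -0.06 0 0" --pt "0 -0.053 0 0" --pt "0 0 0 0" --jaw 0.8

```text
time: 14.25
ee_pos: [0.4195, -0.2586, 0.2554]
tool_rot: [0.084, -3.138, -0.003]
ft_force: [-0.2, 0.8, -1.0]
finger_gap: 0.0683
finger_force: 0.0
```

Call:
arm_command --pt "0 0 0 0"

```text
time: 14.38
ee_pos: [0.4193, -0.2549, 0.2562]
tool_rot: [0.091, -3.138, -0.005]
ft_force: [-0.4, -0.3, -0.5]
finger_gap: 0.0684
finger_force: 0.0
```

Run:
```python
from h import *
plan(.45,-.261,.1,.059)
im,d,K,E=grab("wrist"); np.savez("pics/w7.npz",im=im,d=d,K=K,E=E); P=cloud(d,K,E)
hsv=cv2.cvtColor(im,cv2.COLOR_RGB2HSV)
b=[q for q in blobs((hsv[...,1]>90)&(hsv[...,2]>60),100)]
for m,s,c in b: print(s,ray(c,.02,K,E).round(4))
m=(P[...,2]>.035)&(P[...,2]<.055)&(np.abs(P[...,0]-.45)<.06)&(np.abs(P[...,1]+.261)<.06)
print("depth bar top: n",m.sum(),P[m].mean(0).round(4),P[m][:,2].max()); 
q=P[m][:,:2]; r=cv2.minAreaRect(q.astype(np.float32)); print(r, np.linalg.eigh(np.cov(q.T))[1][:,1])
m2=(P[...,2]>.012)&(P[...,2]<.028)&(np.abs(P[...,0]-.45)<.06)&(np.abs(P[...,1]+.261)<.06)
print(cv2.minEnclosingCircle(P[m2][:,:2].astype(np.float32)))
cv2.imwrite("pics/w7.png",cv2.resize(im[110:270,160:360],None,fx=3.5,fy=3.5,interpolation=cv2.INTER_CUBIC)[:,:,::-1])
```

```text
t14.38 ee [ 0.4193 -0.2549  0.2562] tool-x yaw -3.0835 shift [-0.0306 -0.0083  0.1561] twist -0.0009 q6 -0.768
[ 91 160  20  16 231] [[ 0.4389 -0.4513  0.02  ]]
[ 221  165   45   42 1461] [[ 0.4531 -0.2624  0.02  ]]
[  0 207  14  67 509] [[ 0.5673 -0.6037  0.02  ]]
[432 246  78  12 755] [[0.5363 0.0755 0.02  ]]
[ 427  262   82   51 2558] [[0.5934 0.0887 0.02  ]]
[ 448  313   63   70 1519] [[0.6957 0.1469 0.02  ]]
depth bar top: n 343 [ 0.4535 -0.2624  0.0434] 0.04611922179191974
((0.45477190613746643, -0.26236486434936523), (0.012515387497842312, 0.041843388229608536), 53.70332717895508) [-0.7970957  0.603853 ]
((0.45491230487823486, -0.26238226890563965), 0.030005885288119316)
```

View pics/w7.png

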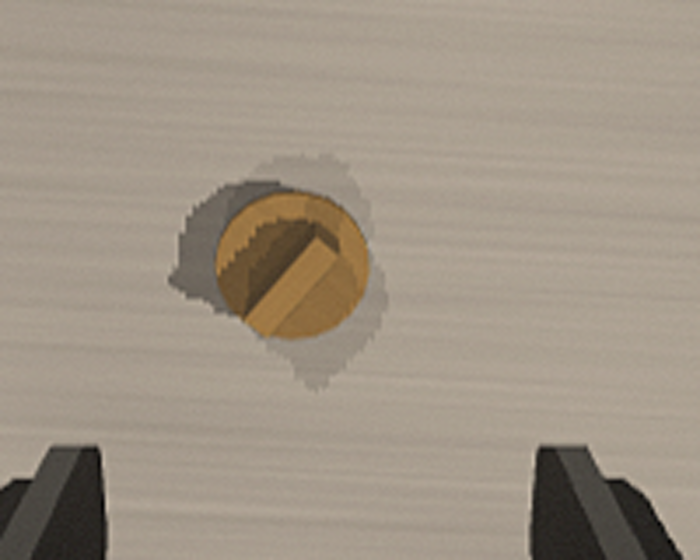

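The lid's bar runs from crop (260,325) to (330,245). Its measured centre is (0.4549, -0.2624) at yaw 2.508, 42 × 12.5 mm, which matches the spec.

Run:
```python
from h import *
plan(.4549,-.2624,.11,2.508)
```

```text
t14.43 ee [ 0.4195 -0.2544  0.2566] tool-x yaw -3.0824 shift [-0.0351 -0.0104  0.1465] twist 0.6927 q6 -0.768
```

Call:
arm_command --pt "-0.02 -0.0104 0.03 0" --pt "-0.0151 0 0.03 0" --pt "0 0 0.03 0.1732" --pt "0 0 0.03 0.1732" --pt "0 0 0.0265 0.1732" --pt "0 0 0 0.1731" --pt "0 0 0 0" --pt "0 0 0 0" --pt "0 0 0 0"

```text
time: 15.55
ee_pos: [0.4562, -0.2638, 0.1118]
tool_rot: [0.976, 2.985, -0.0]
ft_force: [0.5, 0.3, 0.5]
finger_gap: 0.0685
finger_force: 0.0
```

Run:
```python
from h import *
plan(.4549,-.2624,.051,2.508)
```

```text
t15.55 ee [ 0.4562 -0.2638  0.1118] tool-x yaw 2.5098 shift [0.0019 0.0004 0.0608] twist 0.0018 q6 -0.045
```

Call:
arm_command --pt "0.0019 0.0004 0.03 0" --pt "0 0 0.02 0" --pt "0 0 0.0108 0" --pt "0 0 0 0" --pt "0 0 0 0"

```text
time: 16.18
ee_pos: [0.4551, -0.263, 0.0512]
tool_rot: [0.979, 2.984, -0.001]
ft_force: [0.6, -0.1, 0.1]
finger_gap: 0.0683
finger_force: 0.0
```

Call:
arm_command --pt "0 0 0 0" --pt "0 0 0 0" --pt "0 0 0 0" --pt "0 0 0 0" --pt "0 0 0 0" --pt "0 0 0 0" --pt "0 0 0 0" --jaw 0 --force 60

```text
time: 17.05
ee_pos: [0.4549, -0.2627, 0.0509]
tool_rot: [0.979, 2.984, -0.0]
ft_force: [-0.5, 1.0, 5.7]
finger_gap: 0.0105
finger_force: 60.0
```

Call:
arm_command --pt "0 0 -0.02 0" --pt "0 0 -0.04 0" --pt "0 0 -0.045 0" --pt "0 0 -0.045 0" --pt "0 0 0 -0.1725" --pt "0 0 0 -0.1725" --pt "0 0 0 -0.1725" --pt "0 0 0 -0.1725" --pt "0 0 0 0" --pt "0 0 0 0"

```text
time: 18.3
ee_pos: [0.4543, -0.2624, 0.2]
tool_rot: [0.083, -3.14, -0.001]
ft_force: [0.1, 1.1, -1.8]
finger_gap: 0.0107
finger_force: 59.1
```

Run:
```python
from h import *
plan(.5763,.0602,.2,.059)
im,d,K,E=grab("wrist"); np.savez("pics/w8.npz",im=im,d=d,K=K,E=E); cv2.imwrite("pics/w8.png",im[:,:,::-1])
```

```text
t18.30 ee [ 0.4543 -0.2624  0.2   ] tool-x yaw -3.0885 shift [-1.389e-01  3.157e-01  1.000e-04] twist -0.0059 q6 -0.73
```

Call:
arm_command --pt "-0.0164 0.04 0 0" --pt "0 0.04 0 0" --pt "0 0.04 0 0" --pt "0 0.04 0 0" --pt "0 0.0418 0 -0.006" --pt "0 0 0 0" --pt "0 0 0 0" --pt "0 0 0 0"

```text
time: 19.35
ee_pos: [0.4599, -0.0611, 0.2005]
tool_rot: [-0.095, 3.14, -0.0]
ft_force: [0.2, 0.0, -0.2]
finger_gap: 0.0104
finger_force: 59.2
```

Run:
```python
from h import *
plan(.5763,.0602,.125,.059)
im,d,K,E=grab("wrist"); np.savez("pics/w9.npz",im=im,d=d,K=K,E=E); P=cloud(d,K,E)
hsv=cv2.cvtColor(im,cv2.COLOR_RGB2HSV)
near=(np.hypot(P[...,0]-.5763,P[...,1]-.0602)<.045)
px=((lambda c:(K@c)[:2]/c[2])(E[:3,:3].T@(np.array([.5763,.0602,.05])-E[:3,3]))); print("pred px",px)
u,v=px.astype(int)
print("hsv at ring", [hsv[v,u+k].tolist() for k in range(-24,25,3)])
print("z", [P[v,u+k,2].round(3) for k in range(-24,25,2)])
for nm,m in (("ring z",near&(np.abs(P[...,2]-.05)<.006)&(hsv[...,2]>90)),("hole",near&(P[...,2]<.041))):
    for mm,s,c in blobs(m,30): 
        q=ray(np.argwhere(mm)[:,::-1],.05,K,E)[:,:2]; print(nm,s,q.mean(0).round(4),cv2.minEnclosingCircle(q.astype(np.float32)))
```

```text
t19.35 ee [ 0.4599 -0.0611  0.2005] tool-x yaw -3.0813 shift [-0.1234  0.1141  0.0755] twist 0.0013 q6 -0.366
pred px [348.90924518 281.60746637]
hsv at ring [[10, 79, 29], [9, 94, 19], [170, 49, 31], [17, 74, 24], [0, 32, 24], [20, 53, 29], [15, 49, 21], [5, 31, 49], [15, 55, 46], [13, 41, 44], [16, 61, 46], [15, 49, 42], [20, 52, 44], [18, 145, 72], [17, 154, 175], [17, 151, 169], [17, 150, 170]]
z [np.float64(0.229), np.float64(0.229), np.float64(0.228), np.float64(0.229), np.float64(0.228), np.float64(0.228), np.float64(0.228), np.float64(0.226), np.float64(0.227), np.float64(0.226), np.float64(0.031), np.float64(0.032), np.float64(0.032), np.float64(0.031), np.float64(0.031), np.float64(0.031), np.float64(0.031), np.float64(0.031), np.float64(0.031), np.float64(0.043), np.float64(0.048), np.float64(0.05), np.float64(0.05), np.float64(0.05), np.float64(0.051)]
ring z [322 256  23  20 246] [0.5567 0.0394] ((0.5552301406860352, 0.03813720867037773), 0.016548484563827515)
ring z [356 256  22  41 508] [0.566  0.0795] ((0.5684576630592346, 0.07476824522018433), 0.028777528554201126)
hole [333 257  30  32 514] [0.565  0.0594] ((0.5641680955886841, 0.0617428719997406), 0.022214723750948906)
```

Call:
arm_command --pt "0.02 -0.01 0 0" --pt "0.03 -0.01 0 0" --pt "0 0 0 0" --pt "0 0 0 0"

```text
time: 19.9
ee_pos: [0.4116, -0.0839, 0.2007]
tool_rot: [-0.095, 3.139, -0.0]
ft_force: [-0.5, -0.5, -1.2]
finger_gap: 0.0105
finger_force: 59.2
```

Run:
```python
from h import *
plan(.5763,.0602,.125,.059)
im,d,K,E=grab("wrist"); np.savez("pics/w10.npz",im=im,d=d,K=K,E=E); P=cloud(d,K,E)
hsv=cv2.cvtColor(im,cv2.COLOR_RGB2HSV)
top=(np.abs(P[...,2]-.05)<.008)
near=(np.hypot(P[...,0]-.5763,P[...,1]-.0602)<.045)
q=ray(np.argwhere(hsv[...,0]>-1)[:,::-1],.05,K,E)[:,:2].reshape(384,512,2)
brass=(hsv[...,0]>14)&(hsv[...,0]<24)&(hsv[...,1]>120)&(hsv[...,2]>110)&near
for mm,s,c in blobs(brass,15): print("brass",s,c.round(1),q[mm].mean(0).round(4),cv2.minEnclosingCircle(q[mm].astype(np.float32)))
u0,v0,u1,v1=300,235,400,330
for v in range(v0,v1,3):
    print(v,"".join("G" if P[v,u,2]>.08 else "B" if brass[v,u] else "h" if P[v,u,2]<.041 else "." for u in range(u0,u1)))
```

```text
t19.90 ee [ 0.4116 -0.0839  0.2007] tool-x yaw -3.0812 shift [-0.173   0.134   0.0759] twist 0.0014 q6 -0.453
brass [368 292  19  17 108] [376.8 299.5] [0.5516 0.0752] ((0.5531116724014282, 0.07643121480941772), 0.016204390674829483)
brass [383 296   5   4  16] [385.  297.5] [0.5481 0.0843] ((0.5481396913528442, 0.08428815007209778), 0.0026946812868118286)
brass [340 318  12  11  29] [345.  323.1] [0.5892 0.0434] ((0.5890680551528931, 0.04465179890394211), 0.010620169341564178)
235 hhhhhhhhhhhhhhhhhhhhhhhhhhhhhhhhhhhhhhhhhhhhhhhhhhhhhhhhhhhhhhhhhhhhhhhhhhhhhhhhhhhhhhhhhhhhhhhhhhhh
238 hhhhhhhhhhhhhhhhhhhhhhhhhhhhhhhhhhhhhhhhhhhhhhhhhhhhhhhhhhhhhhGhhhhhhhhhhhhhhhhhhhhhhhhhhhhhhhhhhhhh
241 hhhhhhhhhhhhhhhhhhhhhhhGhhhhhhhhhhhhhhhhhhhhhhhhhhhhhhhhhhhhhhhhhhhhhhhhhhhhhhhhhhhhhhhhhhhhhhhhhhhh
244 hhhhhhhhhhhhhhhhhhhhhhhhhhhhhhhhhhhhhhhhhhhhhhhhhhhhhhhhhhhhhhhhhhhhhhGhhhhhhhhhhhhhhhhhhhhhhhhhhhhh
247 hhhhhhhhhhhhhhhhhhhhhhhhhhhhhhhhhhhhhhhhhhhhhhhhhhhhhhhhhhhhhhhhhhhhhhhhhhhhhhhhhhhhhhhhhhhhhhhhhhhh
250 hhhhhhhhhhhhhhhhhhhhhhhhhhhhhhhhhhhhhhhhhhhhhhhhhhhhhhhhhhhhhhhhhhhhhhhhhhhhhhhhhhhhhhhh
[... 2042 characters left out ...]
GGGGGGGGGGGGGGGGGGGGGGGGGGGGGGGGGGGGGGGGGGGGGGGGGGGGGGGGGG............
313 GGGGGGGGGGGGGGGGGGGGGGGGGGGGGGGGGGGGGGGGGGGGGGGGGGGGGGGGGGGGGGGGGGGGGGGGGGGGGGGGGGGGGGGGGGGG.B......
316 GGGGGGGGGGGGGGGGGGGGGGGGGGGGGGGGGGGGGGGGGGGGGGGGGGGGGGGGGGGGGGGGGGGGGGGGGGGGGGGGGGGGGGGGGGGGGGGGG...
319 GGGGGGGGGGGGGGGGGGGGGGGGGGGGGGGGGGGGGGGGBBBGGGGGGGGGGGGGGGGGGGGGGGGGGGGGGGGGGGGGGGGGGGGGGGGGGGGGGGGG
322 GGGGGGGGGGGGGGGGGGGGGGGGGGGGGGGGGGGGGGGGGGBBB..GGGGGGGGGGGGGGGGGGGGGGGGGGGGGGGGGGGGGGGGGGGGGGGGGGGGG
325 GGGGGGGGGGGGGGGGGGGGGGGGGGGGGGGGGGGGGGGGGGGGG.BBB..GGGGGGGGGGGGGGGGGGGGGGGGGGGGGGGGGGGGGGGGGGGGGGGGG
328 GGGGGGGGGGGGGGGGGGGGGGGGGGGGGGGGGGGGGGGGGGGGGGGGG.BBhhGGGGGGGGGGGGGGGGGGGGGGGGGGGGGGGGGGGGGGGGGGGGGG
```

Call:
arm_command --pt "-0.035 0.027 0 0" --pt "-0.035 0.027 0 0" --pt "-0.035 0.027 0 0" --pt "-0.035 0.027 0 0" --pt "-0.033 0.026 0 0.001" --pt "0 0 0.03 0" --pt "0 0 0.03 0" --pt "0 0 0.0157 0" --pt "0 0 0 0" --pt "0 0 0 0"

```text
time: 21.2
ee_pos: [0.5762, 0.0612, 0.1259]
tool_rot: [-0.096, 3.138, 0.0]
ft_force: [0.4, -0.1, -0.8]
finger_gap: 0.0103
finger_force: 59.2
```

Run:
```python
from h import *
plan(.5763,.0602,.105,.059)
im,d,K,E=grab("side"); np.savez("pics/s11.npz",im=im,d=d,K=K,E=E)
P=cloud(d,K,E); hsv=cv2.cvtColor(im,cv2.COLOR_RGB2HSV)
br=(hsv[...,0]>12)&(hsv[...,0]<26)&(hsv[...,1]>110)&(hsv[...,2]>80); br[:150]=0;br[215:]=0;br[:,:210]=0;br[:,280:]=0
Bi=np.array([.5763,.0602,0]); Rb=R.from_rotvec([0,0,.059]).as_matrix()
for mm,s,c in blobs(br,10): q=(P[mm]-Bi)@Rb; print(s,c.round(1),"block-frame lo",np.percentile(q,5,0).round(4),"hi",np.percentile(q,95,0).round(4))
```

```text
t21.20 ee [0.5762 0.0612 0.1259] tool-x yaw -3.0807 shift [ 0.     -0.001   0.0209] twist 0.0019 q6 -0.094
[228 157  25  28 352] [240.2 171.5] block-frame lo [-0.0288 -0.0271  0.0397] hi [0.0293 0.0316 0.1117]
[261 176   5   5  15] [263. 178.] block-frame lo [ 0.04   -0.0553  0.0516] hi [ 0.0516 -0.038   0.0596]
```

Looks centred. I'll lower it slowly with a 1 mm correction in y.

Call:
arm_command --pt "0 -0.001 0.01 0.002" --pt "0 0 0.008 0" --pt "0 0 0.004 0" --pt "0 0 0.004 0" --pt "0 0 0 0"

```text
time: 21.88
ee_pos: [0.5753, 0.0602, 0.0984]
tool_rot: [0.093, -3.14, -0.0]
ft_force: [-0.1, 0.7, -2.0]
finger_gap: 0.0104
finger_force: 59.2
```

Call:
arm_command --pt "0 0 0.002 0" --pt "0 0 0.002 0" --pt "0 0 0.002 0" --pt "0 0 0 0"

```text
time: 22.38
ee_pos: [0.5755, 0.0601, 0.0927]
tool_rot: [-0.093, 3.14, -0.0]
ft_force: [0.5, -0.7, -1.6]
finger_gap: 0.0106
finger_force: 59.1
```

Call:
arm_command --pt "-0.0006 0 0.002 0" --pt "0 0 0.002 0" --pt "0 0 0.0015 0" --pt "0 0 0 0"

```text
time: 22.88
ee_pos: [0.5759, 0.0603, 0.0871]
tool_rot: [0.093, -3.14, -0.0]
ft_force: [0.5, 0.2, -0.7]
finger_gap: 0.0104
finger_force: 59.2
```

Call:
arm_command --pt "0 0 0.001 0" --pt "0 0 0.001 0" --pt "0 0 0 0"

```text
time: 23.25
ee_pos: [0.5761, 0.0603, 0.0859]
tool_rot: [-0.093, 3.14, 0.0]
ft_force: [-2.2, -0.4, 4.5]
finger_gap: 0.0104
finger_force: 59.9
```

Call:
arm_command --pt "0 0 0 0" --pt "0 0 0 0.08" --pt "0 0 0 0.08" --pt "0 0 0 0.08" --pt "0 0 0 0.08" --pt "0 0 0 0.08" --pt "0 0 0 0"

```text
time: 24.12
ee_pos: [0.5766, 0.06, 0.0859]
tool_rot: [0.532, 3.095, -0.001]
ft_force: [-0.7, -2.5, 5.3]
finger_gap: 0.0104
finger_force: 60.1
```

Run:
```python
from h import *
plan(.5763,.0602,.086,.059-.785); o=pose()[2]; print(o["ft_force"],o["wrist_torque"],o["finger_gap"])
```

```text
t24.12 ee [0.5766 0.06   0.0859] tool-x yaw 2.8012 shift [ 0.0003  0.0001 -0.0001] twist 0.3856 q6 0.306
[-0.66610511 -2.50343082  5.33743918] [-0.45414884  0.23018802 -0.05261896] 0.01042585677986589
```

Call:
arm_command --pt "0 0 0 0.08" --pt "0 0 0 0.08" --pt "0 0 0 0.08" --pt "0 0 0 0.08" --pt "0 0 0 0.066" --pt "0 0 0 0" --pt "0 0 0 0" --pt "0 0 0 0"

```text
time: 25.12
ee_pos: [0.5766, 0.0597, 0.0859]
tool_rot: [1.115, 2.936, -0.001]
ft_force: [-1.0, -2.8, 5.5]
finger_gap: 0.0105
finger_force: 60.1
```

Run:
```python
from h import *
plan(.5763,.0602,.086,.059-.785); o=pose()[2]; print(o["ft_force"],o["wrist_torque"],o["finger_gap"],o["finger_force"])
Bi=np.array([.5763,.0602,0]); Rb=R.from_rotvec([0,0,.059]).as_matrix()
for n in ("side","top"):
    im,d,K,E=grab(n); np.savez(f"pics/{n}12.npz",im=im,d=d,K=K,E=E); P=cloud(d,K,E)
    hsv=cv2.cvtColor(im,cv2.COLOR_RGB2HSV); q=(P-Bi)@Rb
    br=(hsv[...,0]>12)&(hsv[...,0]<26)&(hsv[...,1]>110)&(hsv[...,2]>80)&(np.hypot(q[...,0],q[...,1])<.034)&(q[...,2]>.03)&(q[...,2]<.1)
    print(n,"brass",br.sum(),np.percentile(q[br],[5,50,95],0).round(4).tolist() if br.any() else "")
    cv=(np.abs(q[...,1])<.04)&(q[...,0]>.05)&(q[...,0]<.15)&(q[...,2]>.062)&(q[...,2]<.16)
    print("cover slope",cv.sum(),np.degrees(np.arctan(np.polyfit(q[cv][:,0],q[cv][:,2],1)[0])) if cv.sum()>10 else "")
    kn=(np.hypot(P[...,0]-.44,P[...,1]-.219)<.04)&(P[...,2]>.012)&(hsv[...,1]>110); print("knife",kn.sum(),np.percentile(P[kn],[5,50,95],0).round(3).tolist() if kn.any() else "")
```

```text
t25.12 ee [0.5766 0.0597 0.0859] tool-x yaw 2.4158 shift [ 0.0005  0.0002 -0.0001] twist 0.0002 q6 0.691
[-1.01686082 -2.83134999  5.45058666] [-0.61264955  0.25064127 -0.08355411] 0.010507471937389719 60.11516869068146
side brass 197 [[-0.029, -0.0287, 0.0466], [-0.0095, -0.0113, 0.0543], [0.0204, 0.0139, 0.0764]]
cover slope 586 41.83137942079107
knife 81 [[0.405, 0.208, 0.013], [0.437, 0.214, 0.017], [0.477, 0.224, 0.02]]
top brass 0 
cover slope 0 
knife 92 [[0.408, 0.215, 0.014], [0.443, 0.22, 0.019], [0.474, 0.226, 0.024]]
```

```bash
python3 -c "
from bench import bot
print(bot.close_job())"
```

```text
the job is handed in; nothing more can be done
None
```

I've handed the job in: the cover is back on its stop (138° by depth), the knife is flat on the counter and let go, and the lid is home and turned 45° clockwise, still held at 60 N; no verdict came back.

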